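Sweep filter discs through the gate into the collecting slot

TASK

Three white ceramic filter discs with blue centres lie loose in the raised steel sorting tray. With the fingertips, sweep them one at a time along the tray floor and through the narrow gate between the red posts, so that each drops into the yellow-walled collecting slot before the next goes in; only slide them, never lift one. Leave the amber vial and the green stopper standing in the tray, and everything else on the bench, where they are.

Things in the scene. Friction and masses are not known exactly. Their poses are not given: they have to be found in the camera images.
- tray: fixed raised steel sorting tray; origin at bench level, x and y along its sides, z up. Flat floor 80 mm above the origin, x -130 to 130, y -130 to 100 mm; fence 4 mm thick, 14 mm high all round. The gate is the only opening, in the +y fence (y 100 to 104 mm). The floor ends in a sharp edge at y = 104 mm: a disc drops into the slot once its centre is past it
- gate (a point): middle of the gate at the level of the tray floor, tray frame (0, 102, 80) mm; axes as the tray's. The gate is 42 mm wide (x -21 to 21 mm), with red posts at its sides
- slot (a point): middle of the bottom of the collecting slot, tray frame (0, 128, 8) mm: a pocket just outside the gate, open above, with yellow walls; inside x -32 to 32, y 104 to 152 mm in the tray frame; bottom 72 mm below the tray floor, walls rising 14 mm above the tray floor
- disc_a: white round ceramic filter disc with a blue centre, 32 mm diameter, 10 mm thick, about 20 g, lying loose and flat on the tray floor at the start; origin at its centre. The three discs are alike
- disc_b: white round ceramic filter disc with a blue centre, 32 mm diameter, 10 mm thick, about 20 g, lying loose and flat on the tray floor at the start; origin at its centre. The three discs are alike
- disc_c: white round ceramic filter disc with a blue centre, 32 mm diameter, 10 mm thick, about 20 g, lying loose and flat on the tray floor at the start; origin at its centre. The three discs are alike
- vial: small amber glass vial with black cap, 24 mm diameter, 45 mm tall, standing loose in one of the two tray corners beside the gate; origin at the centre of its underside. It stays where it is.
- stopper: green tapered stopper, 22 mm diameter at the foot, 30 mm at the top, 30 mm tall, standing loose in the other tray corner beside the gate; origin at the centre of its underside. It stays where it is.
- wash_bottle: white wash bottle with blue cap, 64 mm diameter, 160 mm tall, on the bench to the left; origin at the centre of its underside. It stays where it is.
- beaker: glass beaker, 76 mm diameter, 95 mm tall, on the bench to the right; origin at the centre of its underside. It stays where it is.
- jar: amber jar with white lid, 70 mm diameter, 90 mm tall, on the bench to the right; origin at the centre of its underside. It stays where it is.
- spatula: spatula 180 mm long, lying on the bench to the right; origin near its middle, at bench level. It stays where it is.

How it is judged (in metres and radians):
On the way, in this order (a step that is already met when the one before it is completed fails the run):
1. a first disc lies in the slot (((x of disc_a in the frame of tray between -0.034 and 0.034 m and y of disc_a in the frame of tray between 0.102 and 0.154 m and z of disc_a in the frame of tray below 0.073 m) or (x of disc_b in the frame of tray between -0.034 and 0.034 m and y of disc_b in the frame of tray between 0.102 and 0.154 m and z of disc_b in the frame of tray below 0.073 m) or (x of disc_c in the frame of tray between -0.034 and 0.034 m and y of disc_c in the frame of tray between 0.102 and 0.154 m and z of disc_c in the frame of tray below 0.073 m))), for 0.2 s.
2. a second disc has followed it into the slot ((((x of disc_a in the frame of tray between -0.034 and 0.034 m and y of disc_a in the frame of tray between 0.102 and 0.154 m and z of disc_a in the frame of tray below 0.073 m) and (x of disc_b in the frame of tray between -0.034 and 0.034 m and y of disc_b in the frame of tray between 0.102 and 0.154 m and z of disc_b in the frame of tray below 0.073 m)) or ((x of disc_a in the frame of tray between -0.034 and 0.034 m and y of disc_a in the frame of tray between 0.102 and 0.154 m and z of disc_a in the frame of tray below 0.073 m) and (x of disc_c in the frame of tray between -0.034 and 0.034 m and y of disc_c in the frame of tray between 0.102 and 0.154 m and z of disc_c in the frame of tray below 0.073 m)) or ((x of disc_b in the frame of tray between -0.034 and 0.034 m and y of disc_b in the frame of tray between 0.102 and 0.154 m and z of disc_b in the frame of tray below 0.073 m) and (x of disc_c in the frame of tray between -0.034 and 0.034 m and y of disc_c in the frame of tray between 0.102 and 0.154 m and z of disc_c in the frame of tray below 0.073 m)))), for 0.2 s.
3. the third disc is in the slot too (x of disc_a in the frame of tray between -0.034 and 0.034 m and y of disc_a in the frame of tray between 0.102 and 0.154 m and z of each of disc_a, disc_b, disc_c in the frame of tray below 0.073 m and x of disc_b in the frame of tray between -0.034 and 0.034 m and y of disc_b in the frame of tray between 0.102 and 0.154 m and x of disc_c in the frame of tray between -0.034 and 0.034 m and y of disc_c in the frame of tray between 0.102 and 0.154 m), for 0.2 s.
At the end, for the whole second after the job is handed in: all three discs lie at rest in the slot (centres between its walls and at least 7 mm below the tray floor); vial and stopper still upright within 0.15 rad; vial, stopper and the four things on the bench within 20 mm of where they were (all of step 3 and linear speed of each of disc_a, disc_b, disc_c below 0.02 m/s and angle between each of vial, stopper's own z axis and vertical below 0.15 rad and distance of each of vial, stopper, wash_bottle, beaker, jar, spatula from where it was at the start of the episode below 0.02 m); the robot touches nothing.
It fails at once if a disc is lifted more than 12 mm off the tray floor (z of any of disc_a, disc_b, disc_c in the frame of tray above 0.097 m).
It fails at once if the vial or the stopper is knocked over (angle between any of vial, stopper's own z axis and vertical above 0.4 rad).
It fails at once if the vial, the stopper or a thing on the bench is moved more than 20 mm (distance of any of vial, stopper, wash_bottle, beaker, jar, spatula from where it was at the start of the episode above 0.02 m).
It also fails if it takes over 70 s, if anything falls off the work surface, if the arm or the gripper's body presses on something with over 40 N, if the wrist force passes 120 N, or if a joint passes its speed limit or range.

ROBOT

A 6-joint arm with a two-finger parallel gripper is mounted at the origin on the work surface. World frame = base frame: x ahead of the robot, y to its left, z up, the work surface at z = 0. Lengths are in mm, angles in rad, forces in N, time in s.
With the tool pointing down it reaches from about 400 to 925 mm from the base axis. Payload 12.5 kg.
Tool frame: the origin (TCP) lies between the finger pads; the fingertips stand 11 mm ahead of it and the grasp point (between the pads) lies 8 mm behind it; y points along the fingers, x is the direction in which the jaws open and shut, and the axes are right-handed (so a half turn about y gives the same grasp; the last joint's range is limited). The gripper opens to 95 mm and grips with 3 to 60 N. Pads are 20 mm wide; open, the fingers measure 119 mm over their backs; the gripper's body (75 mm by 180 mm) begins 59 mm behind the grasp point.
Start: joints at [-1.393, 0.491, 1.559, -0, 1.092, -0.106], TCP at [175.026, -600.009, 225.661] pointing down, gripper open.
Joint ranges: [-3.1, 3.1], [-0.84, 2.19], [0.05, 2.79], [-1.13, 4.28], [0.06, 2.93], [-2.69, 2.69]. Speed limits (rad/s): [2.22, 2.22, 2.79, 3.14, 3.14, 3.14].

INTERFACE

Orientations are given as [roll, pitch, yaw] about the fixed x, y, z axes, in that order (R = Rz(yaw) Ry(pitch) Rx(roll)).
In Python, from cell import env gives the robot as it stands.
- The arm moves only by the tool jog_arm, never from a script. Its argument "series" is a list of rows, each an object of numbers: "dx", "dy", "dz": the shift along the world's x, y, z in m; "rx", "ry", "rz": the turn, a rotation vector about the world's x, y, z in degrees; "gripper": the opening, from 0 (shut) to 1 (fully open). A call has 1 to 12 rows; each row shifts and turns the commanded pose from where the row before left it; what a row does not reach is not made up. A row lasts 1/10 s, in which the tool goes at most 50 mm and 8.59 degrees, less where a joint would pass 70% of its speed; a pose out of reach is approached as far as the arm can. A call is refused whole if a number of a shift passes 0.05 or a number of a turn 8.59, either way. A call with a gripper value outside its range is refused whole. The fingers move at their own pace and stop on an object; the grip force is fixed at half the most. Time passes only in rows, so rows that do not move let the fingers close. It gives the time, the measured TCP pose, the force and the opening at its end, in the units of the state.
- env.state(): the state, without advancing time (a new reading comes with each control period).
- env.read_camera(name): name is "scene" or "top" or "wrist"; returns the picture (400x640x3 uint8, red, green, blue); there is no depth.
- env.camera_info(name): a dict with "camera_matrix" (3x3 intrinsics, pixels), "k1" (the pictures are not rectified: a ray, as slopes to the right and down, at radius r is drawn at 1 + k1 r^2 times it, then the intrinsics apply), "R" (3x3) and "t" (3): a world point X has camera coordinates R X + t; the wrist camera has in their place "mount" (4x4, takes a point from camera to tool coordinates, whose origin is the TCP and whose axes are the tool frame's). Camera axes: x right, y down, z forward; pixel columns grow to the right and rows downward; lengths in mm; the calibration is good to about 2 mm. A picture is of the moment at which its call begins: read the wrist's pose just before it. camera_info takes no time and is no camera call.
- env.job_done(): hands the job in, once; it reports no verdict.
The state is a dict: "t": time; "joints": joint angles; "qvel": joint speeds; "tau": joint torques, N m; "eef_pos": TCP position; "tcp_rot": TCP orientation; "ft_force": force on the tool from outside, world axes, zero at the start; "moment": the same for the moment, N m; "opening": opening from 0.0 (shut) to 1.0 (fully open).
Only numpy, scipy, OpenCV 4.12 (cv2) and the standard library are available. Lean on these libraries where they do the work, as an engineer would, in place of code of your own. Each camera call takes 0.05 s, during which the arm holds its last target.

## Working session

There is one attempt and no reset: what is moved stays moved. The work goes in short steps, Python scripts to look and compute and a tool call to move; the robot and the scene stay as the last step left them, time stands still between calls to the robot, and variables do not carry over. Pictures are saved under pics/ and viewed, and the job is handed in when it is done.

Besides the shell and the picture viewer there is one more tool, called after "Emit:" as a command line: name --argument value ..., lists and objects as JSON in quotes. jog_arm: Moves the arm, as the interface text tells. Its arguments: {"type":"object","properties":{"series":{"type":"array"}},"required":["series"]}

```bash
ls; mkdir -p pics
python3 - <<'E'
from cell import env
import cv2,json
s=env.state();print(s)
for n in ["scene","top","wrist"]:
    im=env.read_camera(n);cv2.imwrite(f"pics/{n}0.png",im[:,:,::-1]);print(n,env.camera_info(n))
E
```

```text
pics
{'t': 0.0, 'joints': array([-1.39260082e+00,  4.91564170e-01,  1.55948212e+00, -5.17920767e-06,
        1.09170528e+00, -1.05610508e-01]), 'qvel': array([ 2.53597191e-04, -4.39998544e-04,  1.09341095e-03,  3.00912714e-05,
       -1.60817385e-04, -1.67994528e-03]), 'tau': array([ 4.65129269e-03, -6.12628698e+01, -2.58183360e+01,  6.94482308e-02,
        4.81971412e-02, -1.26205978e-04]), 'eef_pos': array([ 174.97709971, -599.7472162 ,  225.04763235]), 'tcp_rot': array([-1.57067873e+00,  1.15294040e-03, -1.28698785e+00]), 'ft_force': array([-0.29501153,  0.78553982,  0.16953676]), 'moment': array([ 0.00718534,  0.03878894, -0.00766124]), 'opening': 1.0018390228289882}
scene {'camera_matrix': array([[512.92036091,   0.        , 320.34283964],
       [  0.        , 512.92036091, 195.27245481],
       [  0.        ,   0.        ,   1.        ]]), 'k1': -0.05156210266094041, 'R': array([[ 0.70150427,  0.71261476, -0.00848298],
       [ 0.58859276, -0.58604497, -0.55687508],
       [-0.40180881,  0.38565722, -0.83055294]]), 't': array([-335.29406875, -263.81046795, 1755.10892238])}
top
[... 269 characters left out ...]
67212, -0.00597813, -0.05116901],
       [ 0.05124376, -0.01310301, -0.99860021]]), 't': array([ -22.93127978,  507.98551157, 1136.02094535])}
wrist {'camera_matrix': array([[290.34354289,   0.        , 314.33547128],
       [  0.        , 290.34354289, 204.21304552],
       [  0.        ,   0.        ,   1.        ]]), 'k1': 0.015199390153815131, 'mount': array([[ 9.99999893e-01,  3.04506570e-04,  3.48222855e-04,
        -2.46321564e-01],
       [-2.49738628e-04, -2.78258665e-01,  9.60506144e-01,
        -1.59323764e+02],
       [ 3.89376458e-04, -9.60506128e-01, -2.78258559e-01,
         7.85495126e+01],
       [ 0.00000000e+00,  0.00000000e+00,  0.00000000e+00,
         1.00000000e+00]])}
```

View pics/top0.png

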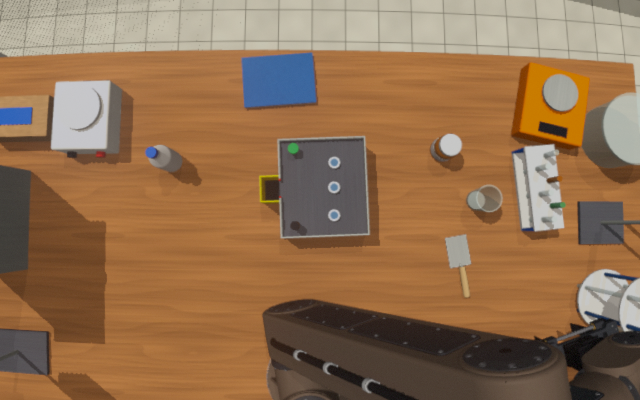

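View pics/scene0.png

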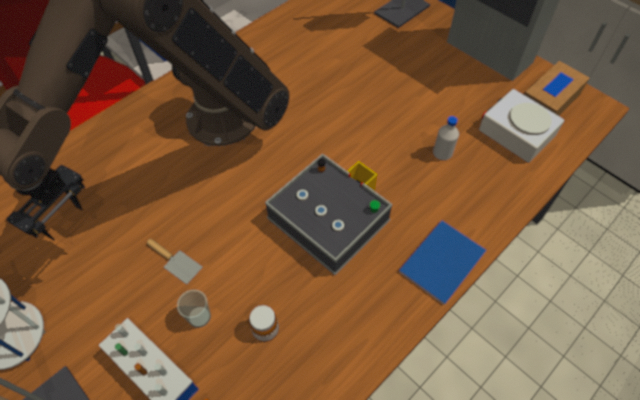

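View pics/wrist0.png

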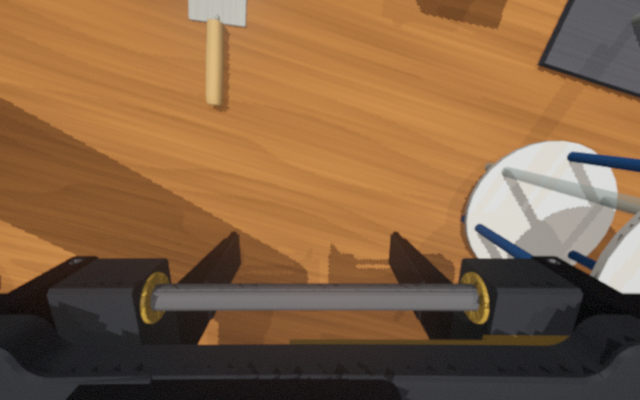

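Run:
```python
import cv2
a=cv2.imread('pics/top0.png')[120:255,245:385];cv2.imwrite('pics/topc.png',cv2.resize(a,None,fx=4.2,fy=4.2,interpolation=cv2.INTER_CUBIC))
a=cv2.imread('pics/scene0.png')[145:275,255:400];cv2.imwrite('pics/scenec.png',cv2.resize(a,None,fx=4.2,fy=4.2,interpolation=cv2.INTER_CUBIC))
```

```text
(no output)
```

View pics/topc.png

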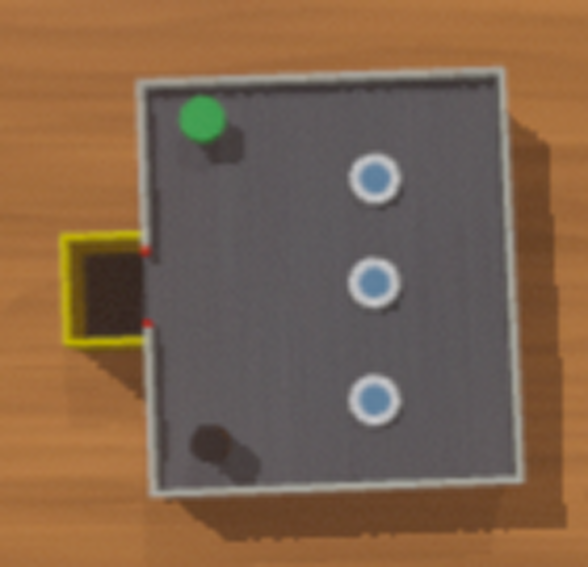

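View pics/scenec.png

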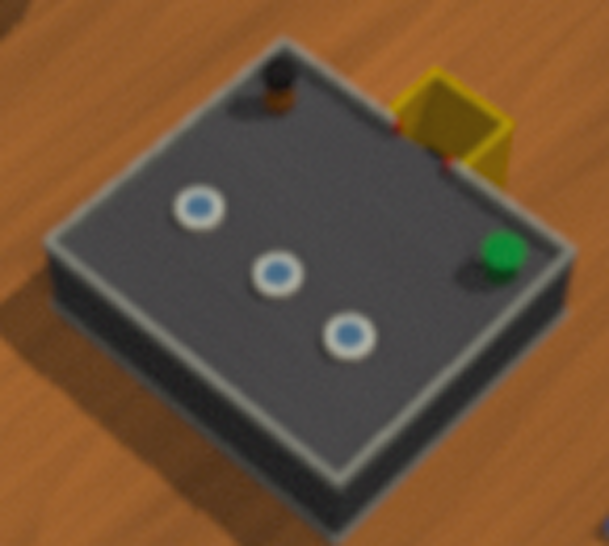

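```bash
cat > h.py <<'E'
import numpy as np, cv2
from scipy.optimize import least_squares
from cell import env
CI={n:env.camera_info(n) for n in("scene","top")}
def ray(n,uv):
    c=CI[n];K=c["camera_matrix"];d=np.array([c["k1"],0,0,0,0.])
    p=cv2.undistortPoints(np.array([[uv]],float),K,d)[0,0]
    R=np.array(c["R"]);t=np.array(c["t"])
    return -R.T@t, R.T@np.array([p[0],p[1],1])
def onz(n,uv,z):
    o,d=ray(n,uv);return o+d*(z-o[2])/d[2]
def tri(a,b):
    o1,d1=ray("top",a);o2,d2=ray("scene",b)
    s=np.linalg.lstsq(np.c_[d1,-d2],o2-o1,rcond=None)[0]
    p,q=o1+d1*s[0],o2+d2*s[1];return (p+q)/2,np.linalg.norm(p-q)
def tc(x,y,o=(245,120),f=4.2): return ((x+.5)/f-.5+o[0],(y+.5)/f-.5+o[1])
def proj(n,X):
    c=CI[n];return cv2.projectPoints(np.array(X,float).reshape(-1,1,3),cv2.Rodrigues(np.array(c["R"]))[0],np.array(c["t"]),c["camera_matrix"],np.array([c["k1"],0,0,0,0.]))[0][:,0]
E
python3 - <<'E'
from h import *
S=(255,145)
P=dict(postm=((148,322),(396,127)),postp=((145,251),(448,163)),cVial=((153,494),(285,42)),cStop=((138,80),(573,250)),cpm=((503,70),(338,482)),cmm=((522,481),(50,240)),dS=((375,179),(349,335)),dM=((374,283),(278,273)),dV=((374,400),(199,207)))
for k,(a,b) in P.items():
    p,e=tri(tc(*a),tc(*b,o=S));print(k,p.round(1),round(e,1),"top@90",onz("top",tc(*a),90).round(1),"sc@90",onz("scene",tc(*b,o=S),90).round(1))
# fit tray
names=["cVial","cStop","cpm","cmm"];L=np.array([[-134,104,94],[134,104,94],[134,-134,94],[-134,-134,94]])
names+=["postm","postp"];L=np.vstack([L,[[-21,102,94],[21,102,94]]])
def T(q,L):
    c,s=np.cos(q[2]),np.sin(q[2]);return L@np.array([[c,s,0],[-s,c,0],[0,0,1]])+[q[0],q[1],0]
for use in("top","scene","both"):
    def r(q):
        o=[]
        W=T(q,L)
        if use!="scene":o.append(proj("top",W)-[tc(*P[n][0]) for n in names])
        if use!="top":o.append(proj("scene",W)-[tc(*P[n][1],o=S) for n in names])
        return np.concatenate(o).ravel()
    s=least_squares(r,[640,0,0]);print(use,s.x,np.abs(s.fun).max(), s.fun.reshape(-1,2).round(1).tolist())
E
```

```text
postm [516.3  83.8  91.8] 4.2 top@90 [517.8  85.6  90. ] sc@90 [514.2  83.1  90. ]
postp [562.3  86.7  91.4] 3.0 top@90 [563.5  88.   90. ] sc@90 [560.8  86.3  90. ]
cVial [407.6  80.5  92.5] 1.6 top@90 [408.   81.3  90. ] sc@90 [405.7  81.3  90. ]
cStop [672.1  91.8  95.8] 3.9 top@90 [674.6  93.9  90. ] sc@90 [668.9  93.4  90. ]
cpm [ 681.4 -142.9   94.3] 2.5 top@90 [ 683.2 -142.6   90. ] sc@90 [ 679.1 -142.3   90. ]
cmm [ 417.8 -153.3   96.3] 0.5 top@90 [ 417.4 -154.4   90. ] sc@90 [ 414.5 -150.9   90. ]
dS [610.1 -60.4  91. ] 2.3 top@90 [611.1 -59.6  90. ] sc@90 [609.  -60.8  90. ]
dM [543.1 -59.8  91. ] 1.9 top@90 [543.8 -59.1  90. ] sc@90 [541.9 -60.1  90. ]
dV [467.7 -60.4  91.3] 3.0 top@90 [468.7 -59.4  90. ] sc@90 [466.  -60.9  90. ]
top [ 5.44776572e+02 -1.54227310e+01  4.26500121e-02] 0.7521015931251327 [[-0.7, 0.6], [-0.3, -0.2], [0.6, -0.8], [0.4, 0.3], [-0.1, -0.7], [0.1, 0.6]]
scene [ 5.43002481e+02 -1.71180123e+01  3.98994591e-02] 1.595419967641078 [[-0.1, -1.0], [0.9, 0.3], [-0.0, 0.9], [-1.6, 0.4], [1.2, -0.2], [-0.3, -0.9]]
both [ 5.43925085e+02 -1.62209140e+01  4.12975209e-02] 1.580050772968832 [[-0.4, 0.9], [0.1, 0.1], [0.9, -0.4], [0.7, 0.7], [0.1, -0.4], [0.4, 0.9], [0.2, -1.0], [1.3, 0.2], [0.6, 0.9], [-1.1, 0.5], [1.6, -0.3], [0.1, -0.9]]
```

Emit:
jog_arm --series '[{"dx": 0.026, "dy": 0.036, "rz": 6.34, "gripper": 0.16}, {"dx": 0.026, "dy": 0.036, "rz": 6.34, "gripper": 0.16}, {"dx": 0.026, "dy": 0.036, "rz": 6.34, "gripper": 0.16}, {"dx": 0.026, "dy": 0.036, "rz": 6.34, "gripper": 0.16}, {"dx": 0.026, "dy": 0.036, "rz": 6.34, "gripper": 0.16}, {"dx": 0.026, "dy": 0.036, "rz": 6.34, "gripper": 0.16}, {"dx": 0.026, "dy": 0.036, "rz": 6.34, "gripper": 0.16}, {"dx": 0.026, "dy": 0.036, "rz": 6.34, "gripper": 0.16}, {"dx": 0.026, "dy": 0.036, "rz": 6.34, "gripper": 0.16}, {"dx": 0.026, "dy": 0.036, "rz": 6.34, "gripper": 0.16}, {"dx": 0.026, "dy": 0.036, "rz": 6.34, "gripper": 0.16}, {"dx": 0.026, "dy": 0.036, "rz": 6.34, "gripper": 0.16}]'

```text
$.series[0]: bad value
```

Emit:
jog_arm --series '[{"dx": 0.026, "dy": 0.036, "dz": 0.0, "rx": 0.0, "ry": 0.0, "rz": 6.34, "gripper": 0.16}]'

```text
t: 0.25
eef_pos: [199.4, -566.1, 224.8]
tcp_rot: [-1.571, -0.001, -1.179]
ft_force: [0.7, 0.5, -0.3]
opening: 0.959
```

All keys are needed. Eleven more rows.

Emit:
jog_arm --series '[{"dx": 0.026, "dy": 0.036, "dz": 0, "rx": 0, "ry": 0, "rz": 6.34, "gripper": 0.16}, {"dx": 0.026, "dy": 0.036, "dz": 0, "rx": 0, "ry": 0, "rz": 6.34, "gripper": 0.16}, {"dx": 0.026, "dy": 0.036, "dz": 0, "rx": 0, "ry": 0, "rz": 6.34, "gripper": 0.16}, {"dx": 0.026, "dy": 0.036, "dz": 0, "rx": 0, "ry": 0, "rz": 6.34, "gripper": 0.16}, {"dx": 0.026, "dy": 0.036, "dz": 0, "rx": 0, "ry": 0, "rz": 6.34, "gripper": 0.16}, {"dx": 0.026, "dy": 0.036, "dz": 0, "rx": 0, "ry": 0, "rz": 6.34, "gripper": 0.16}, {"dx": 0.026, "dy": 0.036, "dz": 0, "rx": 0, "ry": 0, "rz": 6.34, "gripper": 0.16}, {"dx": 0.026, "dy": 0.036, "dz": 0, "rx": 0, "ry": 0, "rz": 6.34, "gripper": 0.16}, {"dx": 0.026, "dy": 0.036, "dz": 0, "rx": 0, "ry": 0, "rz": 6.34, "gripper": 0.16}, {"dx": 0.026, "dy": 0.036, "dz": 0, "rx": 0, "ry": 0, "rz": 6.34, "gripper": 0.16}, {"dx": 0.026, "dy": 0.036, "dz": 0, "rx": 0, "ry": 0, "rz": 6.34, "gripper": 0.16}]'

```text
t: 1.35
eef_pos: [487.8, -166.3, 225.7]
tcp_rot: [-1.571, -0.0, 0.045]
ft_force: [-0.1, -1.3, -0.1]
opening: 0.163
```

Emit:
jog_arm --series '[{"dx": 0.019, "dy": 0.024, "dz": 0, "rx": 0, "ry": 0, "rz": 0, "gripper": 0.16}, {"dx": 0.019, "dy": 0.024, "dz": 0, "rx": 0, "ry": 0, "rz": 0, "gripper": 0.16}, {"dx": 0.019, "dy": 0.024, "dz": -0.02, "rx": 0, "ry": 0, "rz": 0, "gripper": 0.16}, {"dx": 0, "dy": 0, "dz": -0.03, "rx": 0, "ry": 0, "rz": 0, "gripper": 0.16}, {"dx": 0, "dy": 0, "dz": -0.03, "rx": 0, "ry": 0, "rz": 0, "gripper": 0.16}, {"dx": 0, "dy": 0, "dz": 0, "rx": 0, "ry": 0, "rz": 0, "gripper": 0.16}]'

```text
t: 1.95
eef_pos: [542.5, -95.3, 142.5]
tcp_rot: [-1.569, 0.006, 0.041]
ft_force: [-0.3, 1.0, -0.4]
opening: 0.163
```

Run:
```python
from cell import env
import cv2
s=env.state();print(s['eef_pos'],s['tcp_rot'])
im=env.read_camera("wrist");cv2.imwrite("pics/w1.png",im[:,:,::-1])
```

```text
[542.50879708 -95.30075577 142.52650943] [-1.56878407  0.00576333  0.04128118]
```

View pics/w1.png

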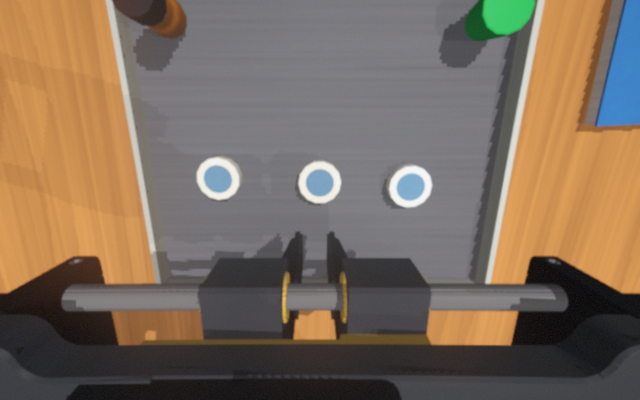

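```bash
cat >> h.py <<'E'
from scipy.spatial.transform import Rotation as Ro
def wz(uv,pos,rpy,z):
    c=env.camera_info("wrist");M=np.array(c["mount"])
    p=cv2.undistortPoints(np.array([[uv]],float),c["camera_matrix"],np.array([c["k1"],0,0,0,0.]))[0,0]
    R=Ro.from_euler("xyz",rpy).as_matrix()
    o=R@M[:3,3]+pos;d=R@M[:3,:3]@np.array([p[0],p[1],1]);return o+d*(z-o[2])/d[2]
TO=np.array([543.9,-16.2]);TY=.0413
def totray(p):
    c,s=np.cos(TY),np.sin(TY);return np.array([[c,s],[-s,c]])@(np.array(p[:2])-TO)
def toworld(p):
    c,s=np.cos(TY),np.sin(TY);return np.array([[c,-s],[s,c]])@np.array(p[:2])+TO
E
python3 - <<'E'
from h import *
pos=np.array([542.5,-95.3,142.5]);r=[-1.5688,.0058,.0413]
for uv in[(218,178),(320,182),(410,186)]:
    p=wz(uv,pos,r,90);print(p.round(1),totray(p).round(1))
for uv in[(112,0),(158,280),(540,0),(490,282)]:
    p=wz(uv,pos,r,94);print(p.round(1),totray(p).round(1))
for uv in [(211,443),(203,119)]:
    p=onz("top",tc(*uv),125 if uv[0]==211 else 110);print(totray(p).round(1))
E
```

```text
[469.3 -60.7  90. ] [-76.4 -41.4]
[544.9 -60.5  90. ] [ -0.8 -44.3]
[611.9 -60.7  90. ] [ 66.1 -47.2]
[411.7  48.4  94. ] [-129.4   70. ]
[ 418.4 -145.5   94. ] [-130.7 -124. ]
[673.4  58.7  94. ] [132.5  69.5]
[ 684.3 -135.2   94. ] [ 135.4 -124.7]
[-100.4   63.4]
[104.4  62.5]
```

Emit:
jog_arm --series '[{"dx": 0.0035, "dy": 0, "dz": -0.015, "rx": 0, "ry": 0, "rz": 0, "gripper": 0.16}, {"dx": 0, "dy": 0, "dz": -0.015, "rx": 0, "ry": 0, "rz": 0, "gripper": 0.16}, {"dx": 0, "dy": 0, "dz": -0.012, "rx": 0, "ry": 0, "rz": 0, "gripper": 0.16}, {"dx": 0, "dy": 0, "dz": 0, "rx": 0, "ry": 0, "rz": 0, "gripper": 0.16}, {"dx": 0, "dy": 0, "dz": 0, "rx": 0, "ry": 0, "rz": 0, "gripper": 0.16}]'

```text
t: 2.5
eef_pos: [547.8, -96.2, 104.0]
tcp_rot: [-1.571, -0.0, 0.041]
ft_force: [0.4, 0.9, -0.2]
opening: 0.16
```

Emit:
jog_arm --series '[{"dx": -0.001, "dy": 0, "dz": -0.009, "rx": 0, "ry": 0, "rz": 0, "gripper": 0.16}, {"dx": -0.0005, "dy": 0.008, "dz": 0, "rx": 0, "ry": 0, "rz": 0, "gripper": 0.16}, {"dx": -0.0005, "dy": 0.012, "dz": 0, "rx": 0, "ry": 0, "rz": 0, "gripper": 0.16}, {"dx": -0.0005, "dy": 0.012, "dz": 0, "rx": 0, "ry": 0, "rz": 0, "gripper": 0.16}, {"dx": -0.0005, "dy": 0.012, "dz": 0, "rx": 0, "ry": 0, "rz": 0, "gripper": 0.16}, {"dx": -0.0005, "dy": 0.012, "dz": 0, "rx": 0, "ry": 0, "rz": 0, "gripper": 0.16}, {"dx": -0.0005, "dy": 0.012, "dz": 0, "rx": 0, "ry": 0, "rz": 0, "gripper": 0.16}, {"dx": -0.0005, "dy": 0.012, "dz": 0, "rx": 0, "ry": 0, "rz": 0, "gripper": 0.16}, {"dx": -0.0005, "dy": 0.012, "dz": 0, "rx": 0, "ry": 0, "rz": 0, "gripper": 0.16}, {"dx": -0.0005, "dy": 0.008, "dz": 0, "rx": 0, "ry": 0, "rz": 0, "gripper": 0.16}, {"dx": 0, "dy": 0.004, "dz": 0, "rx": 0, "ry": 0, "rz": 0, "gripper": 0.16}, {"dx": 0, "dy": 0, "dz": 0, "rx": 0, "ry": 0, "rz": 0, "gripper": 0.16}]'

```text
t: 3.7
eef_pos: [542.0, 8.4, 94.6]
tcp_rot: [-1.571, -0.0, 0.041]
ft_force: [-0.2, 0.2, -0.0]
opening: 0.161
```

```bash
cat > look.py <<'E'
import sys
from h import *
n=sys.argv[1]
s=env.state();print(s['eef_pos'],s['tcp_rot'])
im=env.read_camera("wrist");cv2.imwrite(f"pics/{n}w.png",im[:,:,::-1])
a=env.read_camera("top")[120:255,245:385,::-1];cv2.imwrite(f'pics/{n}t.png',cv2.resize(a,None,fx=4.2,fy=4.2,interpolation=cv2.INTER_CUBIC))
if len(sys.argv)>2:
    a=env.read_camera("scene")[145:275,255:400,::-1];cv2.imwrite(f'pics/{n}s.png',cv2.resize(a,None,fx=4.2,fy=4.2,interpolation=cv2.INTER_CUBIC))
E
python3 look.py p1 s
```

```text
[542.00879302   8.42848152  94.64740312] [-1.57080100e+00 -5.32232656e-05  4.14250126e-02]
```

View pics/p1w.png

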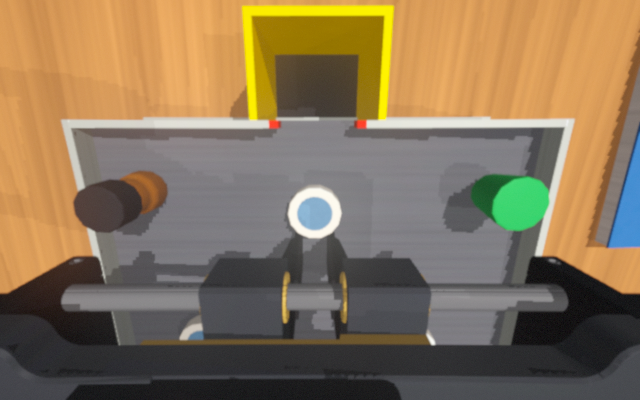

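View pics/p1s.png

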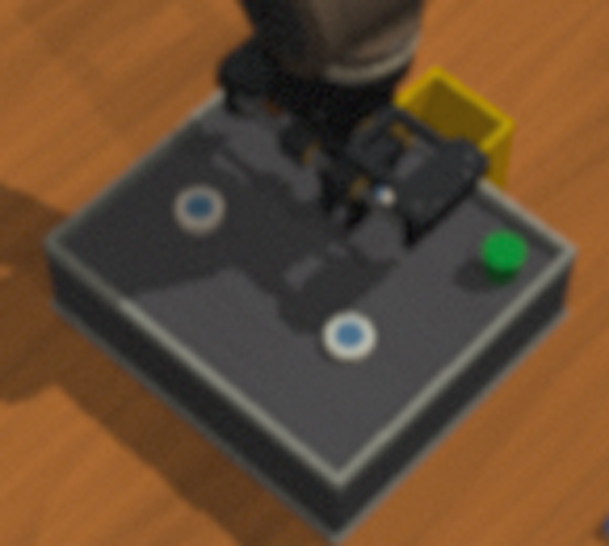

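Run:
```python
from h import *
pos=np.array([542.0,8.4,94.65]);r=[-1.5708,0,.0414]
R=Ro.from_euler("xyz",r).as_matrix()
for uv,z in[((314,212),90),((269,124),94),((368,124),94),((280,124),94),((357,124),94)]:
    p=wz(uv,pos,r,z);print(p.round(1),totray(p).round(1),(R.T@(p-pos)).round(1))
```

```text
[540.6  34.8  90. ] [-1.2 51.1] [-0.3  4.6 26.5]
[514.7  84.1  94. ] [-25.  101.4] [-24.2   0.6  76.7]
[567.1  86.3  94. ] [ 27.5 101.4] [28.3  0.6 76.8]
[520.5  84.3  94. ] [-19.2 101.4] [-18.3   0.6  76.7]
[561.3  86.   94. ] [ 21.6 101.4] [22.5  0.6 76.8]
```

Emit:
jog_arm --series '[{"dx": 0, "dy": 0.008, "dz": 0, "rx": 0, "ry": 0, "rz": 0, "gripper": 0.16}, {"dx": 0, "dy": 0.008, "dz": 0, "rx": 0, "ry": 0, "rz": 0, "gripper": 0.16}, {"dx": 0, "dy": 0.008, "dz": 0, "rx": 0, "ry": 0, "rz": 0, "gripper": 0.16}, {"dx": 0, "dy": 0.008, "dz": 0, "rx": 0, "ry": 0, "rz": 0, "gripper": 0.16}, {"dx": 0, "dy": 0.008, "dz": 0, "rx": 0, "ry": 0, "rz": 0, "gripper": 0.16}, {"dx": 0, "dy": 0.008, "dz": 0, "rx": 0, "ry": 0, "rz": 0, "gripper": 0.16}, {"dx": 0, "dy": 0.008, "dz": 0, "rx": 0, "ry": 0, "rz": 0, "gripper": 0.16}, {"dx": 0, "dy": 0.004, "dz": 0, "rx": 0, "ry": 0, "rz": 0, "gripper": 0.16}, {"dx": 0, "dy": 0, "dz": 0, "rx": 0, "ry": 0, "rz": 0, "gripper": 0.16}, {"dx": 0, "dy": 0, "dz": 0, "rx": 0, "ry": 0, "rz": 0, "gripper": 0.16}]'

```text
t: 4.85
eef_pos: [542.0, 68.0, 94.7]
tcp_rot: [-1.571, -0.0, 0.041]
ft_force: [0.2, -0.6, -0.3]
opening: 0.161
```

```bash
python3 look.py p2
```

```text
[542.00910413  67.97745017  94.67143578] [-1.57084210e+00 -6.83744332e-05  4.10422417e-02]
```

View pics/p2w.png

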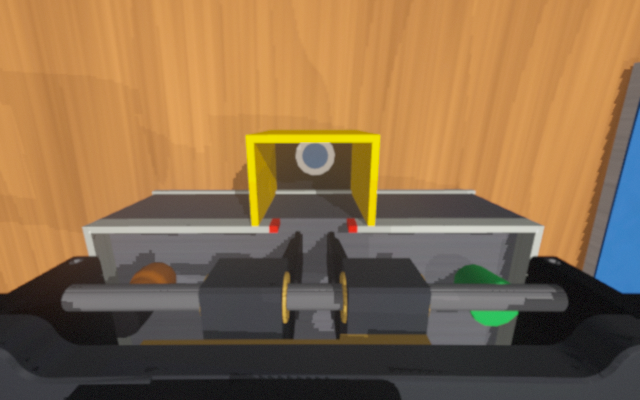

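Emit:
jog_arm --series '[{"dx": 0, "dy": -0.005, "dz": 0.028, "rx": 0, "ry": 0, "rz": 0, "gripper": 0.16}, {"dx": 0, "dy": -0.01, "dz": 0.027, "rx": 0, "ry": 0, "rz": 0, "gripper": 0.16}, {"dx": 0.018, "dy": -0.03, "dz": 0, "rx": 0, "ry": 0, "rz": 5.7, "gripper": 0.16}, {"dx": 0.018, "dy": -0.03, "dz": 0, "rx": 0, "ry": 0, "rz": 5.7, "gripper": 0.16}, {"dx": 0.018, "dy": -0.03, "dz": 0, "rx": 0, "ry": 0, "rz": 5.7, "gripper": 0.16}, {"dx": 0.018, "dy": -0.03, "dz": 0, "rx": 0, "ry": 0, "rz": 5.7, "gripper": 0.16}, {"dx": 0.017, "dy": -0.028, "dz": 0, "rx": 0, "ry": 0, "rz": 5.7, "gripper": 0.16}, {"dx": 0, "dy": 0, "dz": -0.02, "rx": 0, "ry": 0, "rz": 0, "gripper": 0.16}, {"dx": 0, "dy": 0, "dz": -0.015, "rx": 0, "ry": 0, "rz": 0, "gripper": 0.16}, {"dx": 0, "dy": 0, "dz": 0, "rx": 0, "ry": 0, "rz": 0, "gripper": 0.16}, {"dx": 0, "dy": 0, "dz": 0, "rx": 0, "ry": 0, "rz": 0, "gripper": 0.16}]'

```text
t: 6.05
eef_pos: [630.8, -94.6, 114.6]
tcp_rot: [-1.57, 0.0, 0.538]
ft_force: [-0.0, 0.5, 0.3]
opening: 0.159
```

```bash
python3 look.py p3
```

```text
[630.77801898 -94.55112187 114.61292058] [-1.57016788e+00  4.85594672e-04  5.38474007e-01]
```

View pics/p3w.png

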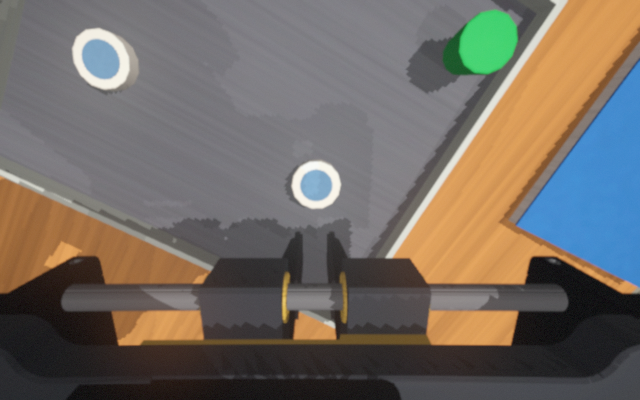

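Emit:
jog_arm --series '[{"dx": 0, "dy": 0, "dz": -0.02, "rx": 0, "ry": 0, "rz": 0, "gripper": 0.16}, {"dx": -0.003, "dy": 0.005, "dz": 0, "rx": 0, "ry": 0, "rz": 0, "gripper": 0.16}, {"dx": -0.006, "dy": 0.01, "dz": 0, "rx": 0, "ry": 0, "rz": 0, "gripper": 0.16}, {"dx": -0.006, "dy": 0.01, "dz": 0, "rx": 0, "ry": 0, "rz": 0, "gripper": 0.16}, {"dx": -0.006, "dy": 0.01, "dz": 0, "rx": 0, "ry": 0, "rz": 0, "gripper": 0.16}, {"dx": -0.006, "dy": 0.01, "dz": 0, "rx": 0, "ry": 0, "rz": 0, "gripper": 0.16}, {"dx": -0.006, "dy": 0.01, "dz": 0, "rx": 0, "ry": 0, "rz": 0, "gripper": 0.16}, {"dx": -0.006, "dy": 0.01, "dz": 0, "rx": 0, "ry": 0, "rz": 0, "gripper": 0.16}, {"dx": -0.006, "dy": 0.01, "dz": 0, "rx": 0, "ry": 0, "rz": 0, "gripper": 0.16}, {"dx": -0.006, "dy": 0.01, "dz": 0, "rx": 0, "ry": 0, "rz": 0, "gripper": 0.16}, {"dx": -0.003, "dy": 0.005, "dz": 0, "rx": 0, "ry": 0, "rz": 0, "gripper": 0.16}, {"dx": 0, "dy": 0, "dz": 0, "rx": 0, "ry": 0, "rz": 0, "gripper": 0.16}]'

```text
t: 7.35
eef_pos: [576.6, -4.3, 94.7]
tcp_rot: [-1.571, 0.0, 0.539]
ft_force: [-0.1, 0.2, -0.2]
opening: 0.161
```

```bash
python3 look.py p4
```

```text
[576.6298747   -4.27601148  94.68051776] [-1.57055688e+00  1.43004244e-04  5.39028605e-01]
```

View pics/p4w.png

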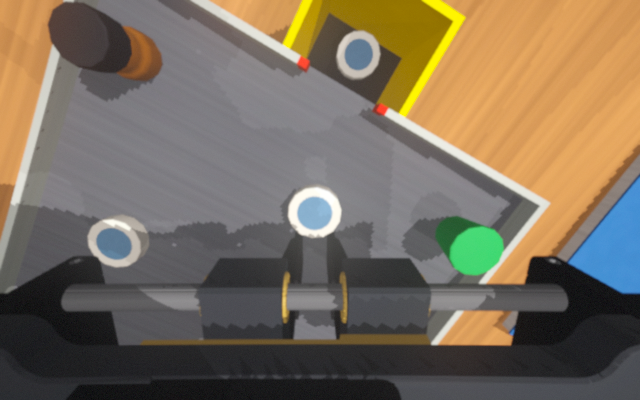

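Emit:
jog_arm --series '[{"dx": -0.0055, "dy": 0.009, "dz": 0, "rx": 0, "ry": 0, "rz": 0, "gripper": 0.16}, {"dx": -0.0055, "dy": 0.0095, "dz": 0, "rx": 0, "ry": 0, "rz": 0, "gripper": 0.16}, {"dx": -0.0055, "dy": 0.009, "dz": 0, "rx": 0, "ry": 0, "rz": 0, "gripper": 0.16}, {"dx": -0.005, "dy": 0.009, "dz": 0, "rx": 0, "ry": 0, "rz": 0, "gripper": 0.16}, {"dx": -0.002, "dy": 0.002, "dz": 0, "rx": 0, "ry": 0, "rz": -4.75, "gripper": 0.16}, {"dx": -0.002, "dy": 0.0021, "dz": 0, "rx": 0, "ry": 0, "rz": -4.75, "gripper": 0.16}, {"dx": -0.0023, "dy": 0.0023, "dz": 0, "rx": 0, "ry": 0, "rz": -4.75, "gripper": 0.16}, {"dx": -0.0021, "dy": 0.0025, "dz": 0, "rx": 0, "ry": 0, "rz": -4.75, "gripper": 0.16}, {"dx": -0.0023, "dy": 0.0026, "dz": 0, "rx": 0, "ry": 0, "rz": -4.75, "gripper": 0.16}, {"dx": -0.0022, "dy": 0.0028, "dz": 0, "rx": 0, "ry": 0, "rz": -4.75, "gripper": 0.16}, {"dx": 0, "dy": 0, "dz": 0, "rx": 0, "ry": 0, "rz": 0, "gripper": 0.16}]'

```text
t: 8.55
eef_pos: [542.1, 46.6, 94.7]
tcp_rot: [-1.571, 0.0, 0.04]
ft_force: [-0.4, -0.1, -0.6]
opening: 0.162
```

```bash
python3 look.py p5
```

```text
[542.1024068   46.58694347  94.70863639] [-1.57073667e+00  1.55199191e-04  4.03638725e-02]
```

View pics/p5w.png

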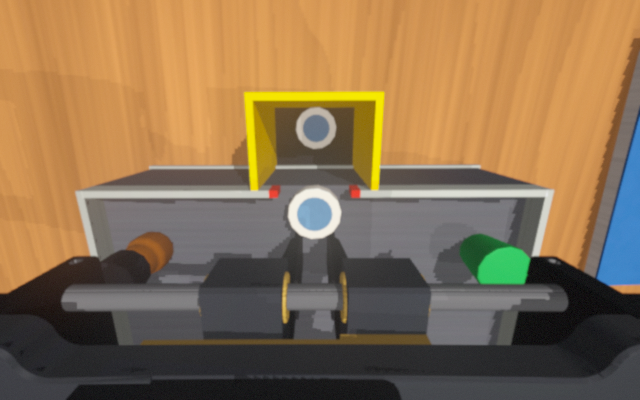

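Emit:
jog_arm --series '[{"dx": -0.0003, "dy": 0.006, "dz": 0, "rx": 0, "ry": 0, "rz": 0, "gripper": 0.16}, {"dx": -0.0003, "dy": 0.008, "dz": 0, "rx": 0, "ry": 0, "rz": 0, "gripper": 0.16}, {"dx": 0, "dy": 0.007, "dz": 0, "rx": 0, "ry": 0, "rz": 0, "gripper": 0.16}, {"dx": 0, "dy": 0, "dz": 0, "rx": 0, "ry": 0, "rz": 0, "gripper": 0.16}, {"dx": 0, "dy": 0, "dz": 0, "rx": 0, "ry": 0, "rz": 0, "gripper": 0.16}, {"dx": 0, "dy": 0, "dz": 0, "rx": 0, "ry": 0, "rz": 0, "gripper": 0.16}]'

```text
t: 9.25
eef_pos: [542.0, 66.7, 94.6]
tcp_rot: [-1.571, -0.0, 0.041]
ft_force: [0.4, -0.4, 0.4]
opening: 0.164
```

```bash
python3 look.py p6
```

```text
[542.02962823  66.73966321  94.63057296] [-1.57081690e+00 -1.86224543e-05  4.09670984e-02]
```

View pics/p6w.png

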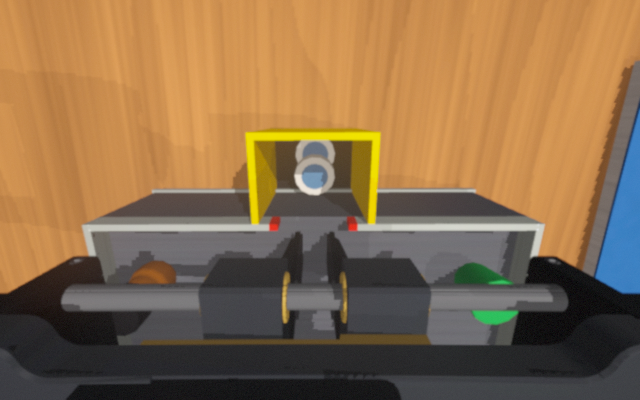

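Emit:
jog_arm --series '[{"dx": 0, "dy": -0.005, "dz": 0.028, "rx": 0, "ry": 0, "rz": 0, "gripper": 0.16}, {"dx": 0, "dy": -0.01, "dz": 0.027, "rx": 0, "ry": 0, "rz": 0, "gripper": 0.16}, {"dx": -0.019, "dy": -0.029, "dz": 0, "rx": 0, "ry": 0, "rz": -7.04, "gripper": 0.16}, {"dx": -0.019, "dy": -0.029, "dz": 0, "rx": 0, "ry": 0, "rz": -7.04, "gripper": 0.16}, {"dx": -0.019, "dy": -0.029, "dz": 0, "rx": 0, "ry": 0, "rz": -7.04, "gripper": 0.16}, {"dx": -0.018, "dy": -0.028, "dz": 0, "rx": 0, "ry": 0, "rz": -7.04, "gripper": 0.16}, {"dx": -0.018, "dy": -0.028, "dz": 0, "rx": 0, "ry": 0, "rz": -7.04, "gripper": 0.16}, {"dx": 0, "dy": 0, "dz": -0.02, "rx": 0, "ry": 0, "rz": 0, "gripper": 0.16}, {"dx": 0, "dy": 0, "dz": -0.015, "rx": 0, "ry": 0, "rz": 0, "gripper": 0.16}, {"dx": 0, "dy": 0, "dz": 0, "rx": 0, "ry": 0, "rz": 0, "gripper": 0.16}, {"dx": 0, "dy": 0, "dz": 0, "rx": 0, "ry": 0, "rz": 0, "gripper": 0.16}]'

```text
t: 10.45
eef_pos: [449.1, -91.3, 114.9]
tcp_rot: [-1.571, 0.0, -0.574]
ft_force: [-0.4, -1.0, 0.4]
opening: 0.163
```

```bash
python3 look.py p7
```

```text
[449.09670692 -91.30213423 114.88621282] [-1.57088366e+00  2.57263083e-04 -5.73618180e-01]
```

View pics/p7w.png

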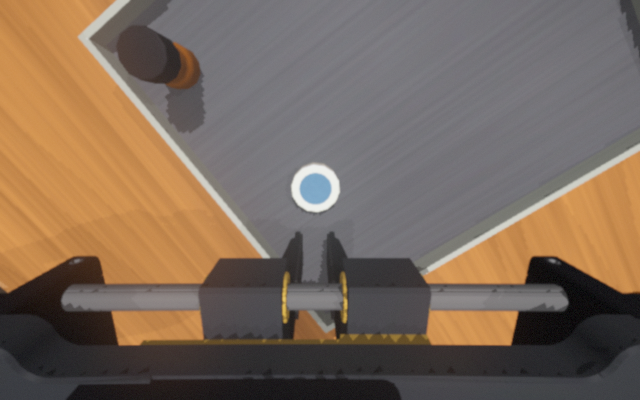

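Emit:
jog_arm --series '[{"dx": 0, "dy": 0, "dz": -0.02, "rx": 0, "ry": 0, "rz": 0, "gripper": 0.16}, {"dx": 0.0032, "dy": 0.005, "dz": 0, "rx": 0, "ry": 0, "rz": 0, "gripper": 0.16}, {"dx": 0.0064, "dy": 0.01, "dz": 0, "rx": 0, "ry": 0, "rz": 0, "gripper": 0.16}, {"dx": 0.0064, "dy": 0.01, "dz": 0, "rx": 0, "ry": 0, "rz": 0, "gripper": 0.16}, {"dx": 0.0064, "dy": 0.01, "dz": 0, "rx": 0, "ry": 0, "rz": 0, "gripper": 0.16}, {"dx": 0.0064, "dy": 0.01, "dz": 0, "rx": 0, "ry": 0, "rz": 0, "gripper": 0.16}, {"dx": 0.0064, "dy": 0.01, "dz": 0, "rx": 0, "ry": 0, "rz": 0, "gripper": 0.16}, {"dx": 0.0064, "dy": 0.01, "dz": 0, "rx": 0, "ry": 0, "rz": 0, "gripper": 0.16}, {"dx": 0.0064, "dy": 0.01, "dz": 0, "rx": 0, "ry": 0, "rz": 0, "gripper": 0.16}, {"dx": 0.0064, "dy": 0.01, "dz": 0, "rx": 0, "ry": 0, "rz": 0, "gripper": 0.16}, {"dx": 0.0032, "dy": 0.005, "dz": 0, "rx": 0, "ry": 0, "rz": 0, "gripper": 0.16}, {"dx": 0, "dy": 0, "dz": 0, "rx": 0, "ry": 0, "rz": 0, "gripper": 0.16}]'

```text
t: 11.75
eef_pos: [507.0, -0.5, 94.6]
tcp_rot: [-1.571, -0.0, -0.573]
ft_force: [-0.3, -0.5, -0.3]
opening: 0.157
```

```bash
python3 look.py p8
```

```text
[506.95866768  -0.54457221  94.57710276] [-1.57074907e+00 -1.27583017e-04 -5.72569449e-01]
```

View pics/p8w.png

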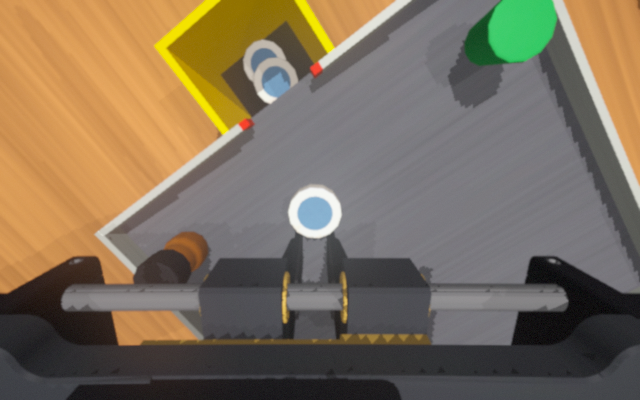

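Emit:
jog_arm --series '[{"dx": 0.0052, "dy": 0.0081, "dz": 0, "rx": 0, "ry": 0, "rz": 0, "gripper": 0.16}, {"dx": 0.0052, "dy": 0.0081, "dz": 0, "rx": 0, "ry": 0, "rz": 0, "gripper": 0.16}, {"dx": 0.0052, "dy": 0.0081, "dz": 0, "rx": 0, "ry": 0, "rz": 0, "gripper": 0.16}, {"dx": 0.0052, "dy": 0.0081, "dz": 0, "rx": 0, "ry": 0, "rz": 0, "gripper": 0.16}, {"dx": 0.0022, "dy": 0.0017, "dz": 0, "rx": 0, "ry": 0, "rz": 5.87, "gripper": 0.16}, {"dx": 0.0024, "dy": 0.0019, "dz": 0, "rx": 0, "ry": 0, "rz": 5.87, "gripper": 0.16}, {"dx": 0.0024, "dy": 0.0022, "dz": 0, "rx": 0, "ry": 0, "rz": 5.87, "gripper": 0.16}, {"dx": 0.0025, "dy": 0.0024, "dz": 0, "rx": 0, "ry": 0, "rz": 5.87, "gripper": 0.16}, {"dx": 0.0025, "dy": 0.0028, "dz": 0, "rx": 0, "ry": 0, "rz": 5.87, "gripper": 0.16}, {"dx": 0.0024, "dy": 0.0029, "dz": 0, "rx": 0, "ry": 0, "rz": 5.87, "gripper": 0.16}, {"dx": 0, "dy": 0, "dz": 0, "rx": 0, "ry": 0, "rz": 0, "gripper": 0.16}]'

```text
t: 12.95
eef_pos: [542.2, 45.8, 94.6]
tcp_rot: [-1.571, -0.0, 0.043]
ft_force: [0.2, 0.0, 0.9]
opening: 0.161
```

```bash
python3 look.py p9
```

```text
[542.24755694  45.82556461  94.60469491] [-1.57077396e+00 -2.58228792e-04  4.33183355e-02]
```

View pics/p9w.png

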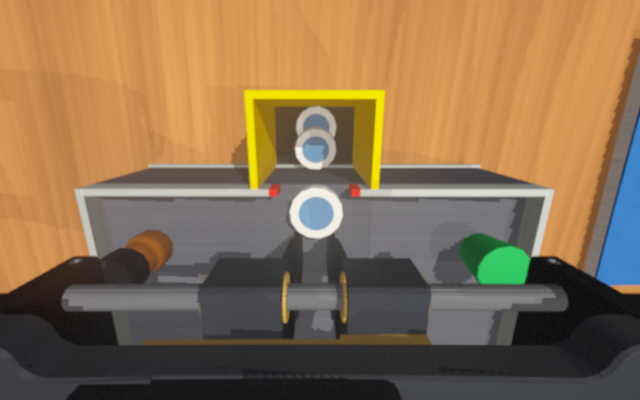

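Disc at (316,212) is centred between the posts (275 and 354). Push it through.

Emit:
jog_arm --series '[{"dx": -0.0005, "dy": 0.006, "dz": 0, "rx": 0, "ry": 0, "rz": 0, "gripper": 0.16}, {"dx": -0.0003, "dy": 0.008, "dz": 0, "rx": 0, "ry": 0, "rz": 0, "gripper": 0.16}, {"dx": 0, "dy": 0.008, "dz": 0, "rx": 0, "ry": 0, "rz": 0, "gripper": 0.16}, {"dx": 0, "dy": 0, "dz": 0, "rx": 0, "ry": 0, "rz": 0, "gripper": 0.16}, {"dx": 0, "dy": 0, "dz": 0, "rx": 0, "ry": 0, "rz": 0, "gripper": 0.16}, {"dx": 0, "dy": 0, "dz": 0, "rx": 0, "ry": 0, "rz": 0, "gripper": 0.16}]'

```text
t: 13.65
eef_pos: [541.0, 67.1, 94.7]
tcp_rot: [-1.571, -0.0, 0.041]
ft_force: [0.1, -0.6, 0.4]
opening: 0.158
```

```bash
python3 look.py p10
```

```text
[541.02848815  67.07915272  94.65444366] [-1.57082518e+00 -9.32955397e-05  4.11519561e-02]
```

View pics/p10w.png

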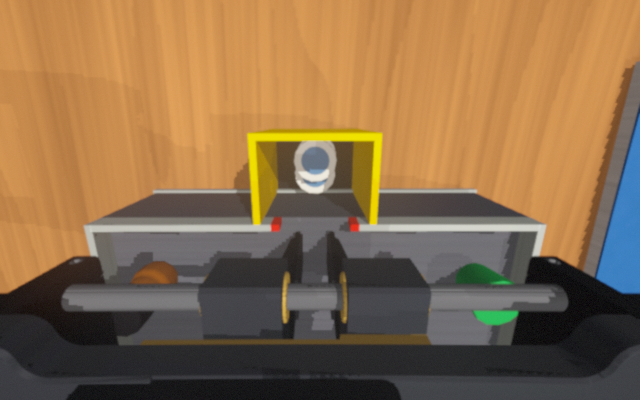

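All three are stacked in the slot (about 315,160–185). I'll retract up and back, clear of everything, then check.

Emit:
jog_arm --series '[{"dx": 0, "dy": -0.005, "dz": 0.03, "rx": 0, "ry": 0, "rz": 0, "gripper": 0.16}, {"dx": 0, "dy": -0.02, "dz": 0.04, "rx": 0, "ry": 0, "rz": 0, "gripper": 0.16}, {"dx": 0, "dy": -0.03, "dz": 0.03, "rx": 0, "ry": 0, "rz": 0, "gripper": 0.16}, {"dx": 0, "dy": -0.03, "dz": 0.02, "rx": 0, "ry": 0, "rz": 0, "gripper": 0.16}, {"dx": 0, "dy": 0, "dz": 0, "rx": 0, "ry": 0, "rz": 0, "gripper": 0.16}, {"dx": 0, "dy": 0, "dz": 0, "rx": 0, "ry": 0, "rz": 0, "gripper": 0.16}, {"dx": 0, "dy": 0, "dz": 0, "rx": 0, "ry": 0, "rz": 0, "gripper": 0.16}]'

```text
t: 14.45
eef_pos: [540.6, -17.3, 213.8]
tcp_rot: [-1.57, 0.001, 0.041]
ft_force: [-0.3, 1.1, 0.5]
opening: 0.161
```

```bash
python3 look.py p11
python3 - <<'E'
from cell import env
import cv2
cv2.imwrite("pics/p11sc.png",env.read_camera("scene")[:,:,::-1])
E
```

```text
[540.58047832 -17.32381134 213.77063679] [-1.57036862e+00  1.41327199e-03  4.13119696e-02]
```

View pics/p11w.png

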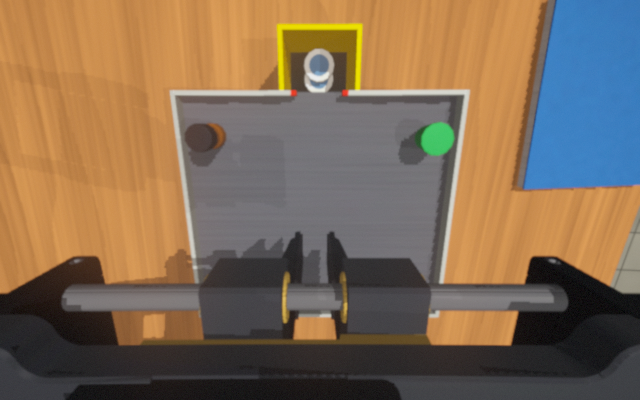

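View pics/p11sc.png

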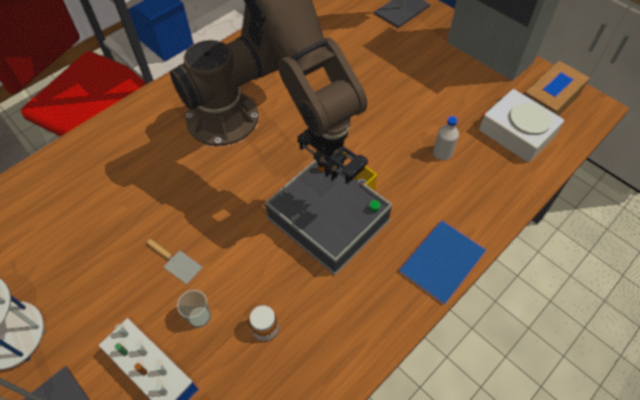

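```bash
python3 -c "
from cell import env
print(env.state()['ft_force'],env.job_done())"
```

```text
the job is handed in; nothing more can be done
[-0.4007467  -0.09567053  0.05445977] None
```

All three discs are in the collecting slot and I handed the job in at about 14.6 s of the 70 s allowed; no verdict comes back.

- **What I did:** I swept them through the gate one at a time, middle first, then the stopper side, then the vial side. The fingers were opened about 15 mm so the tips held each disc from behind as it slid.
- **Discs:** the last wrist picture showed the tray floor empty. The discs were piled in the slot, well below the tray floor as far as one view shows. I did not triangulate their final height or measure their speed.
- **Vial, stopper and bench:** both were standing in their corners in that picture. The wash bottle, beaker, jar and spatula looked unmoved in the scene picture. I judged these by eye, not by measurement.
- **Robot:** the arm was clear at z 214 mm, with wrist force only at noise level (0.4 N or less).
- **Disagreement:** the wrist camera placed the tray about 1–2 mm further in +x than the fixed cameras did. I split the difference, and centred each disc on the gate in the wrist picture before pushing it through.

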